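# Shut the feed and set the pump to its timing mark

### The job

With the fingertips only, push the lever of the feed valve clockwise to its stop, so that it stands square across the pipe and the feed is shut. Only then turn the pump's three-armed spider, by pushing on one of its arms, until its long arm points straight at the slender upright timing pin on the pump's rim, and leave it there. Do not lift the spider off its spindle, and leave the loose parts and tools on the bench where they are.

Things in the scene. Friction and masses are not known exactly. Their poses are not given: they have to be found in the camera images.
- pump: blue-painted cast pump fixed to the bench, round, 240 mm across its top rim, whose flat upper face is 62 mm above the bench; origin on the pump's axis at bench level
- spider (a joint): turn of the three-armed steel drive spider on top of the pump, rad, growing counter-clockwise seen from above. It turns about the pump's vertical axis with stiff friction (0.2 N m, about 3 N at 65 mm from the axis), has no stop within the needed travel and stays where it is left. It only rests on its spindle, so it would lift off if pulled up
- spider_hub (a point): centre of the top of the spider's hub, on the turning axis, 102 mm above the bench; the hub is 44 mm across. Three straight arms, 120 degrees apart, 18 mm wide and 20 mm high, lie from 82 to 102 mm above the bench (20 to 40 mm above the pump's rim face); the one long arm ends 85 mm from the axis, the two short arms 55 mm from it
- spider_aim (a point): point on the long arm's centre line carried on past its end, 100 mm from the axis (15 mm beyond the arm's end), 92 mm above the bench; it turns with the spider
- timing_pin: slender upright round steel pin fixed on the pump's rim, 10 mm across (16 mm at its foot), its top 107 mm above the bench, 98 to 105 mm from the spider's axis; origin at the centre of its foot, 62 mm above the bench. Roughly a quarter turn away from where the long arm starts, on either side
- oil_plug: squat six-sided plug fixed on the pump's rim, 25 mm across and 12 mm high, across the rim from the pin: not the mark; origin at the centre of its foot
- feed_valve: brass quarter-turn valve in a straight level steel pipe fixed to the bench, 220 mm long with a dark flange 60 mm across at each end, its top 72 mm above the bench (80 mm at the 28 mm wide collar on the lever axis); origin under the valve's middle at bench level, its x axis along the pipe
- feed_lever (a joint): turn of the valve's lever, rad: 0 = open, lever along the pipe, pointing along the valve's -x; it grows clockwise seen from above up to a firm stop at 1.571 = shut, lever square across the pipe (along the valve's +y). Stiff friction (0.2 N m, about 2.4 N at 85 mm); it stays where it is left
- lever_pivot (a point): on the lever's vertical turning axis, at mid-height of the lever, 92 mm above the bench
- lever_tip (a point): middle of the free end of the lever, 120 mm from its axis, 92 mm above the bench; the lever is a straight bar 18 mm wide (its grey sleeve looks 21 mm), from 85 to 99 mm above the bench
- bearing: loose bearing ring lying flat, 48 mm across, 15 mm high, bystander; origin at the centre of its underside
- socket: loose standing steel socket, 24 mm across, 38 mm high, bystander; origin at the centre of its underside
- gear_blank: loose dark steel stepped gear blank, 46 mm across, 34 mm high, bystander; origin at the centre of its underside
- spray_can: loose standing spray can, 52 mm across, 150 mm high, bystander; origin at the centre of its underside
- wrench: loose wrench lying flat on the bench, bystander
- screwdriver: loose screwdriver lying on the bench, bystander
- flange_ring: loose dark flange ring lying flat, 90 mm across, 12 mm high, bystander; origin at the centre of its underside
Not all that is in view belongs to the job. Leave any purple look-alike of the feed_valve alone.

How it is judged (in metres and radians):
On the way, in this order (a step that is already met when the one before it is completed fails the run):
1. the feed valve is shut: its lever is at its stop, square across the pipe (value of joint feed_lever above 1.46 rad), for 0.2 s.
2. the spider's long arm points at the timing pin (value of joint feed_lever above 1.46 rad and horizontal distance between spider_aim and timing_pin below 0.009 m), for 0.2 s.
At the end, for the whole second after the job is handed in: the valve lever is within 0.11 rad of its shut stop, the point 100 mm out on the long arm's line is within 9 mm (horizontally) of the timing pin's axis, and the spider is at rest and down on its spindle (within 3 mm) (all of step 2 and velocity of joint spider between -0.05 and 0.05 rad/s and height (world z) of spider_hub below 0.105 m); the robot touches nothing.
It fails at once if the spider is turned (its long arm's aim point moved by over 20 mm) before the feed is shut (distance of spider_aim from where it was at the start of the episode above 0.02 m and value of joint feed_lever below 1.4 rad).
It fails at once if the spider is lifted more than 10 mm on its spindle (height (world z) of spider_hub above 0.112 m).
It fails at once if a loose part or tool is moved by more than 25 mm or lifted (distance of any of bearing, socket, gear_blank, spray_can, wrench, screwdriver, flange_ring from where it was at the start of the episode above 0.025 m).
It also fails if it takes over 54 s, if anything falls off the work surface, if the arm or the gripper's body presses on something with over 40 N, if the wrist force passes 120 N, or if a joint passes its speed limit or range.

### The arm

A 6-joint arm with a two-finger parallel gripper is mounted at the origin on the work surface. World frame = base frame: x ahead of the robot, y to its left, z up, the work surface at z = 0. Lengths are in mm, angles in rad, forces in N, time in s.
With the tool pointing down it reaches from about 275 to 1000 mm from the base axis. Payload 8.4 kg.
Tool frame: the origin (TCP) lies between the finger pads; the fingertips stand 25 mm ahead of it and the grasp point (between the pads) lies 6 mm ahead of it; z points along the fingers, y is the line along which they close (so a half turn about z gives the same grasp; the last joint's range is limited). The gripper opens to 85 mm and grips with 20 to 120 N. Pads are 22 mm wide; open, the fingers measure 114 mm over their backs; the gripper's body (76 mm by 85 mm) begins 54 mm behind the grasp point. The pads swing forward as they close: fully open they stand 13 mm farther back than shut.
Start: joints at [-1.182, 0.353, 1.633, -0, 1.155, -0.002], TCP at [238.079, -577.881, 224.081] pointing down, gripper open.
Joint ranges: [-2.63, 2.63], [-0.92, 2.1], [0.06, 2.66], [-1.3, 4.44], [0, 2.69], [-3.02, 3.02]. Speed limits (rad/s): [2.22, 2.22, 2.79, 3.14, 3.14, 3.14].

### API

Orientations are given as [roll, pitch, yaw] about the fixed x, y, z axes, in that order (R = Rz(yaw) Ry(pitch) Rx(roll)).
In Python, from rig import r, eyes, workorder gives the robot as it stands. The module is installed in compiled form; this text tells all that it offers.
- The arm moves only by the tool step_arm, never from a script. Its argument "moves" is a list of rows, each an object of numbers: "tx", "ty", "tz": the shift along the tool's x, y, z scaled (see below); "ax", "ay", "az": the turn, a rotation vector about the tool's x, y, z scaled (see below). In form: [{"tx": .., "ty": .., "tz": .., "ax": .., "ay": .., "az": ..}, ...]. A call has 1 to 5 rows; each row shifts and turns the commanded pose from where the row before left it, along the tool's axes as they then stand; what a row does not reach is not made up. The controller multiplies each number of a shift by 25 mm and each number of a turn by 90 degrees. A row lasts 1/8 s, in which the tool goes at most 62.5 mm and 10.7 degrees, less where a joint would pass 70% of its speed; a pose out of reach is approached as far as the arm can. A call with a number of a shift or a turn outside -1 to 1 is refused whole. A call with a gripper value outside its range is refused whole. "gripper" is the opening, from 0 (shut) to 1 (fully open), set as the call begins (left out, the last holds). The fingers move at their own pace and stop on an object; "newtons" is the grip in N (left out, the last holds). Time passes only in rows, so rows that do not move let the fingers close. It gives the time, the measured TCP pose, the force, the opening and the grip force at its end, in the units of the state.
- r.sense(): the state, without advancing time (a new reading comes with each control period).
- eyes.grab_frame(name): name is "scene" or "top"; returns (picture, depth): 480x640x3 uint8, red, green, blue; 480x640 float32, mm along the optical axis (not along the pixel's ray), 0 where there is no reading.
- eyes.camera_info(name): a dict with "intrinsics" (3x3 intrinsics, pixels), "cam_to_world" (4x4, takes a point from camera to world coordinates). Camera axes: x right, y up, looking along -z (the intrinsics and any distortion apply to the point x, -y, -z); pixel columns grow to the right and rows downward; lengths in mm; the calibration is good to about 2 mm. A picture is of the moment at which its call begins. camera_info takes no time and is no camera call.
- workorder.sign_off(): hands the job in; it is judged then, once.
The state is a dict: "clock": time; "qpos": joint angles; "qvel": joint speeds; "joint_efforts": joint torques, N m; "eef_pos": TCP position; "tcp_rot": TCP orientation; "contact_force": force on the tool from outside, world axes, zero at the start; "wrist_torque": the same for the moment, N m; "opening": opening from 0.0 (shut) to 1.0 (fully open); "grasp_force": force on a finger pad.
Only numpy, scipy, OpenCV 4.12 (cv2) and the standard library are available. Lean on these libraries where they do the work, as an engineer would, in place of code of your own. Each camera call takes 0.05 s, during which the arm holds its last target. There are 200 camera calls.

## Working session

There is one attempt and no reset: what is moved stays moved. The work goes in short steps, Python scripts to look and compute and a tool call to move; the robot and the scene stay as the last step left them, time stands still between calls to the robot, and variables do not carry over. Pictures are saved under pics/ and viewed, at most 10 in all, crops included, and the job is handed in when it is done.

Besides the shell and the picture viewer there is one more tool, called after "Request:" as a command line: name --argument value ..., lists and objects as JSON in quotes. step_arm: Moves the arm, as the interface text tells. Its arguments: {"type":"object","properties":{"moves":{"type":"array","items":{"type":"object","properties":{"tx":{"type":"number"},"ty":{"type":"number"},"tz":{"type":"number"},"ax":{"type":"number"},"ay":{"type":"number"},"az":{"type":"number"}}}},"gripper":{"type":"number"},"newtons":{"type":"number"}},"required":["moves"]}

```bash
mkdir -p pics; cat > h.py <<'E'
import numpy as np,cv2
from rig import r,eyes,workorder
def px2w(name,depth,u,v):
    c=eyes.camera_info(name);K=np.array(c["intrinsics"]);T=np.array(c["cam_to_world"])
    d=depth[int(v),int(u)];p=np.array([(u-K[0,2])/K[0,0]*d,-(v-K[1,2])/K[1,1]*d,-d,1]);return (T@p)[:3]
def ray(name,u,v,z):
    c=eyes.camera_info(name);K=np.array(c["intrinsics"]);T=np.array(c["cam_to_world"])
    d=T[:3,:3]@np.array([(u-K[0,2])/K[0,0],-(v-K[1,2])/K[1,1],-1]);o=T[:3,3];return o+d*(z-o[2])/d[2]
def save(name,f):
    p,d=eyes.grab_frame(name);cv2.imwrite(f"pics/{f}.png",p[:,:,::-1]);np.save(f"{f}.npy",d);return p,d
E
python3 - <<'E'
from h import *
for n in("top","scene"):
    save(n,n+"0");c=eyes.camera_info(n);print(n,c)
print(r.sense())
E
```

```text
top {'intrinsics': array([[543.83831038,   0.        , 319.15073911],
       [  0.        , 543.83831038, 237.57599663],
       [  0.        ,   0.        ,   1.        ]]), 'cam_to_world': array([[-1.27309122e-02,  9.95980888e-01, -8.86566110e-02,
         3.68311875e+02],
       [-9.99760563e-01, -1.42568587e-02, -1.65999452e-02,
         2.02289890e+00],
       [-1.77971929e-02,  8.84240510e-02,  9.95923916e-01,
         1.37731841e+03],
       [ 0.00000000e+00,  0.00000000e+00,  0.00000000e+00,
         1.00000000e+00]])}
scene {'intrinsics': array([[487.64085938,   0.        , 316.07315919],
       [  0.        , 487.64085938, 240.67592448],
       [  0.        ,   0.        ,   1.        ]]), 'cam_to_world': array([[ 6.42234174e-01, -6.55356039e-01,  3.97547140e-01,
         9.06430338e+02],
       [ 7.66480168e-01,  5.44624117e-01, -3.40430204e-01,
        -3.37667138e+02],
       [ 6.58923008e-03,  5.23347909e-01,  8.52093626e-01,
         1.00299228e+03],
       [ 0.00000000e+00,  0.00000000e+00,  0.00000000e+00,
         1.00000000e+00]])}
{'clock': 0.1, 'qpos': array([-1.18239001e+00,  3.53585861e-01,  1.63408095e+00,  1.44251573e-05,
        1.15519850e+00, -2.38968793e-03]), 'qvel': array([-0.0008446 , -0.00256412, -0.00054019,  0.00082234,  0.00090399,
        0.00088144]), 'joint_efforts': array([ 1.95599347e-05, -6.06353474e+01, -3.42821145e+01,  8.82933568e-05,
        4.00182485e-03, -3.65136896e-05]), 'eef_pos': array([ 237.91795409, -577.45891568,  223.4233403 ]), 'tcp_rot': array([-3.14032003e+00, -1.62310020e-05,  3.90790159e-01]), 'contact_force': array([-0.39828385, -0.27616334,  0.64511681]), 'wrist_torque': array([-0.02381241, -0.03039253,  0.00763554]), 'grasp_force': 0.0, 'opening': 1.0018494965231588}
```

View pics/top0.png

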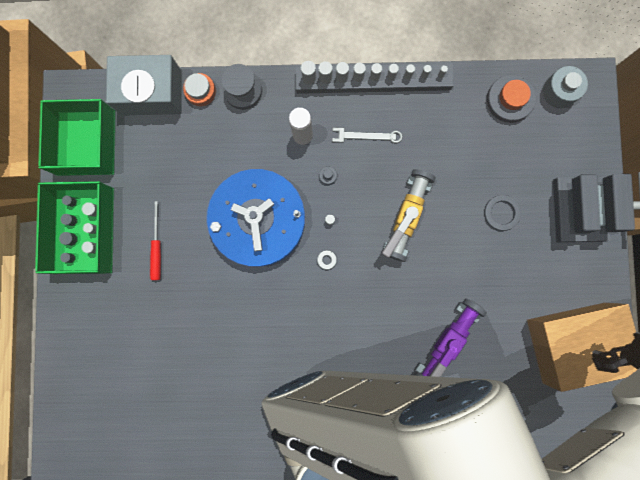

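View pics/scene0.png

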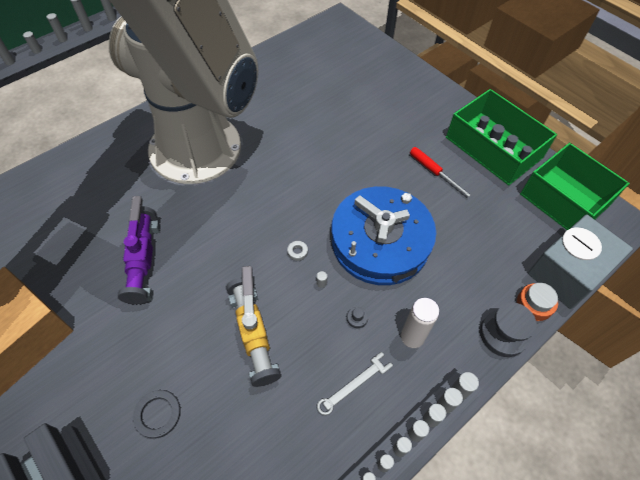

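The top view shows two valves. The yellow-brass one at (408,215) is the feed valve: its lever runs from the pivot (411,213) to the tip (388,253). The purple one at (450,340) is the look-alike, so I leave it alone.

On the blue pump, centred at (255,217), the slender tall part at (297,214) is the timing pin and the squat white hex at (215,227) is the oil plug. The spider's long arm points down to (256,250). Next I'll confirm with a crop and measure.

```bash
python3 - <<'E'
from h import *
def cloud(n):
    d=np.load(n+"0.npy");c=eyes.camera_info(n);K=c["intrinsics"];T=c["cam_to_world"]
    v,u=np.mgrid[:480,:640];P=np.stack([(u-K[0,2])/K[0,0]*d,-(v-K[1,2])/K[1,1]*d,-d],-1)
    return P@T[:3,:3].T+T[:3,3]
im=cv2.imread("pics/top0.png");cv2.imwrite("pics/crop.png",cv2.resize(im[150:280,200:460],None,fx=3,fy=3,interpolation=cv2.INTER_CUBIC))
for n in("top","scene"):
    C=cloud(n);I=cv2.imread(f"pics/{n}0.png");H=cv2.cvtColor(I,cv2.COLOR_BGR2HSV);valid=np.load(n+"0.npy")>0
    blue=cv2.inRange(H,(100,150,60),(130,255,255))>0
    B=blue&valid&(abs(C[...,2]-62)<6)
    pts=C[B][:,:2].astype(np.float32)
    (cx,cy),R=cv2.minEnclosingCircle(pts);print(n,"pump",cx,cy,R,"rimz",np.median(C[B][:,2]))
    rr=np.hypot(C[...,0]-cx,C[...,1]-cy)
    sp=valid&(rr<92)&(abs(C[...,2]-102)<8);S=C[sp];print(" spider z",np.median(S[:,2]),len(S))
    ang=np.degrees(np.arctan2(S[:,1]-cy,S[:,0]-cx));rs=rr[sp]
    far=rs>62;print(" long arm ang",np.median(ang[far]),far.sum(),"mean far",S[far].mean(0))
    m=(rs>35)&(rs<52);print(" arm hist",np.histogram(ang[m],bins=24,range=(-180,180))[0])
    hs=rs<20;print(" hub?",S[hs].mean(0))
    p=valid&(rr>92)&(rr<112)&(C[...,2]>70);Q=C[p];A=np.degrees(np.arctan2(Q[:,1]-cy,Q[:,0]-cx))
    for zlo,zhi in((70,80),(80,95),(95,112)):
        k=(Q[:,2]>zlo)&(Q[:,2]<zhi);
        for s in np.unique((A[k]//60)): 
            kk=k.copy();kk&=(A//60==s);print("  rimthing",zlo,s,kk.sum(),Q[kk].mean(0),np.median(A[kk]))
    br=cv2.inRange(H,(15,140,90),(32,255,255))>0;br&=valid
    k,l,st,ce=cv2.connectedComponentsWithStats(br.astype(np.uint8));i=1+st[1:,4].argmax();bc=C[l==i];print(" brass",bc.mean(0),ce[i],st[i])
    x0,y0=bc.mean(0)[:2]
    near=valid&(np.hypot(C[...,0]-x0,C[...,1]-y0)<170)
    L=near&(C[...,2]>92)&(C[...,2]<115);LP=C[L];vx,vy,a,b=cv2.fitLine(LP[:,:2].astype(np.float32),cv2.DIST_HUBER,0,.01,.01).ravel()
    t=(LP[:,0]-a)*vx+(LP[:,1]-b)*vy;print(" lever",len(LP),"dir",np.degrees(np.arctan2(vy,vx)),"ends",(a+vx*t.min(),b+vy*t.min()),(a+vx*t.max(),b+vy*t.max()),"z",np.median(LP[:,2]))
    W=near&(C[...,2]>25)&(C[...,2]<78);WP=C[W];q=cv2.minAreaRect(WP[:,:2].astype(np.float32));print(" pipe rect",q)
E
```

```text
top pump 539.0906372070312 178.91952514648438 120.14091491699219 rimz 61.994196082796634
 spider z 101.7225563323509 677
 long arm ang -172.02416528794924 80 mean far [466.12856505 169.28127524 101.65736745]
 arm hist [37 13  0  0  0  0  0 17 33  7  0  0  0  0  0 10 35 11  0  0  0  0  0 10]
 hub? [538.99013025 178.73365458 102.45728077]
  rimthing 70 -2.0 3 [543.54709255  79.15093516  71.13092106] -88.06941184991766
  rimthing 70 1.0 55 [516.48933125 276.10130751  73.84887037] 103.62461458021262
  rimthing 70 2.0 1 [457.69308069 249.05200834  71.21165493] 139.2516719495438
  rimthing 80 -2.0 4 [539.99451209  76.43191899  86.88456901] -89.42637823247165
  rimthing 95 -2.0 17 [543.33315367  76.94625119 105.34803558] -87.8498340045146
 brass [ 544.91770656 -196.8084827    64.18004908] [409.74651163 211.79767442] [394 194  30  42 430]
 lever 515 dir -33.287354 ends (np.float64(437.9371165294594), np.float64(-130.45968932195888)) (np.float64(551.471927514638), np.float64(-205.00225444474702)) z 99.80032096914124
 pipe rect ((539.7050170898438, -196.75247192382812), (59.15259552001953, 223
[... 389 characters left out ...]
 -2.0 10 [546.84046658  77.14906085  75.87848692] -85.2059963655112
  rimthing 70 1.0 61 [516.54992578 278.23981944  74.41322055] 102.76208408874739
  rimthing 80 -2.0 17 [546.16355449  76.54013456  87.55463474] -85.91186051115496
  rimthing 95 -2.0 26 [545.21563724  78.48273228 104.5316298 ] -86.40066853701524
 brass [ 550.97071869 -201.04790207   63.91568116] [252.06775068 331.68563686] [236 304  33  52 738]
 lever 651 dir -33.2317 ends (np.float64(439.3520548807546), np.float64(-128.7695447863167)) (np.float64(552.2884834462276), np.float64(-202.7623517642983)) z 99.72216954869077
 pipe rect ((539.2449951171875, -194.47607421875), (59.59403610229492, 224.4293670654297), 68.58821105957031)
```

View pics/crop.png

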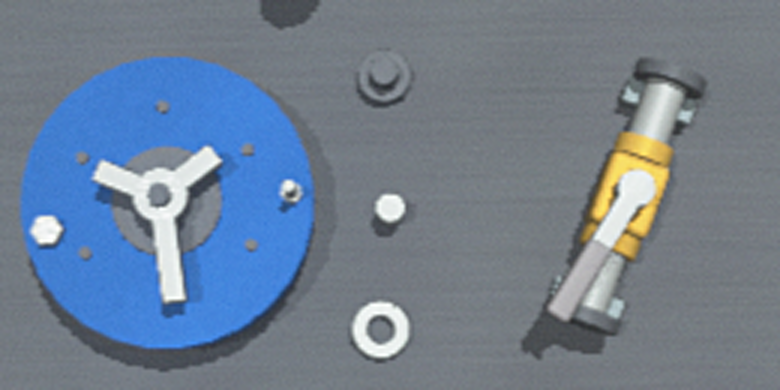

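The crop confirms it: yellow valve, lever at about (600,245) in the crop; slender pin at (289,190) and hex plug at (47,230). Measured positions (mm):
- **Lever:** pivot at about (540,-196), starting direction 146.7°, shut direction 68.7°.
- **Spider:** hub at (539,179), long arm at about -172°.
- **Pin:** about -87° from the hub, so the spider needs about +85°.

I'll square the tool, shut the fingers and travel.

Request:
step_arm --moves '[{"az":0.083},{"az":0.083},{"az":0.083},{"tx":0.5,"ty":-1},{"tx":0.5,"ty":-1}]' --gripper 0

```text
schema error: expected keys tx, ty, tz, ax, ay, az
```

Request:
step_arm --moves '[{"tx":0.5,"ty":-1},{"tx":0.5,"ty":-1},{"tx":0.5,"ty":-1},{"tx":0.5,"ty":-1},{"tx":0.5,"ty":-1}]'

```text
schema error: expected keys tx, ty, tz, ax, ay, az
```

Request:
step_arm --moves '[{"tx":0.5,"ty":-1},{"tx":0.5,"ty":-1},{"tx":0.5,"ty":-1},{"tx":0.5,"ty":-1},{"tx":0.5,"ty":-1}]'

```text
schema error: expected keys tx, ty, tz, ax, ay, az
```

All six keys are needed.

Request:
step_arm --moves '[{"tx":0,"ty":0,"tz":0,"ax":0,"ay":0,"az":0.083},{"tx":0,"ty":0,"tz":0,"ax":0,"ay":0,"az":0.083},{"tx":0,"ty":0,"tz":0,"ax":0,"ay":0,"az":0.083},{"tx":0.5,"ty":-1,"tz":0,"ax":0,"ay":0,"az":0},{"tx":0.5,"ty":-1,"tz":0,"ax":0,"ay":0,"az":0}]' --gripper 0

```text
clock: 0.72
eef_pos: [263.2, -526.8, 223.6]
tcp_rot: [-3.141, 0.0, -0.001]
contact_force: [-0.4, 0.6, -0.5]
opening: -0.001
grasp_force: 0.0
```

Request:
step_arm --moves '[{"tx":0.5,"ty":-1,"tz":0,"ax":0,"ay":0,"az":0},{"tx":0.5,"ty":-1,"tz":0,"ax":0,"ay":0,"az":0},{"tx":0.5,"ty":-1,"tz":0,"ax":0,"ay":0,"az":0},{"tx":0.5,"ty":-1,"tz":0,"ax":0,"ay":0,"az":0},{"tx":0.5,"ty":-1,"tz":0,"ax":0,"ay":0,"az":0}]'

```text
clock: 1.35
eef_pos: [326.1, -401.2, 224.0]
tcp_rot: [-3.141, 0.0, 0.0]
contact_force: [-0.0, 0.1, -0.0]
opening: 0.003
grasp_force: 0.0
```

Request:
step_arm --moves '[{"tx":0.5,"ty":-1,"tz":0,"ax":0,"ay":0,"az":0},{"tx":0.5,"ty":-1,"tz":0,"ax":0,"ay":0,"az":0},{"tx":0.5,"ty":-1,"tz":0,"ax":0,"ay":0,"az":0},{"tx":0.5,"ty":-1,"tz":0,"ax":0,"ay":0,"az":0},{"tx":0.5,"ty":-1,"tz":0,"ax":0,"ay":0,"az":0}]'

```text
clock: 1.98
eef_pos: [388.4, -276.2, 224.1]
tcp_rot: [-3.142, 0.0, 0.0]
contact_force: [-0.4, -0.9, -0.5]
opening: 0.001
grasp_force: 0.0
```

Request:
step_arm --moves '[{"tx":0.5,"ty":-1,"tz":0,"ax":0,"ay":0,"az":0},{"tx":0.5,"ty":-1,"tz":0,"ax":0,"ay":0,"az":0},{"tx":0.5,"ty":-1,"tz":0,"ax":0,"ay":0,"az":0},{"tx":0.5,"ty":-0.6,"tz":0,"ax":0,"ay":0,"az":0},{"tx":0,"ty":0,"tz":0,"ax":0,"ay":0,"az":0}]'

```text
clock: 2.6
eef_pos: [438.5, -186.6, 224.1]
tcp_rot: [-3.142, -0.0, 0.002]
contact_force: [-0.8, -0.6, -0.1]
opening: -0.004
grasp_force: 0.0
```

Request:
step_arm --moves '[{"tx":0,"ty":0,"tz":1,"ax":0,"ay":0,"az":0},{"tx":0,"ty":0,"tz":1,"ax":0,"ay":0,"az":0},{"tx":0,"ty":0,"tz":1,"ax":0,"ay":0,"az":0},{"tx":0,"ty":0,"tz":1,"ax":0,"ay":0,"az":0},{"tx":0,"ty":0,"tz":0.6,"ax":0,"ay":0,"az":0}]'

```text
clock: 3.22
eef_pos: [437.2, -188.0, 108.0]
tcp_rot: [-3.141, 0.001, -0.0]
contact_force: [-1.1, 0.5, 0.8]
opening: -0.003
grasp_force: 0.0
```

```bash
cat >> h.py <<'E'
def path(P,r,ths,half,sgn,p0):  # finger-centre waypoints, tool yaw 0; sgn -1 = pushing clockwise
    for t in np.radians(ths):
        n=-sgn*np.array([-np.sin(t),np.cos(t)]);off=half+11*abs(n[0])+14.5*abs(n[1])
        w=np.array(P)+r*np.array([np.cos(t),np.sin(t)])+off*n
        d=(w-p0)/25;print(round(np.degrees(t),1),w.round(1),"tx %.2f ty %.2f"%(d[0],-d[1]));p0=w
E
python3 - <<'E'
from h import *
p=r.sense()["eef_pos"];print(p)
path((540,-196),90,np.r_[np.linspace(146.7,66.7,13)],10.5,-1,p[:2])
E
```

```text
[ 437.20788714 -187.99112712  108.03829678]
146.7 [ 449.  -170.5] tx 0.47 ty -0.70
140.0 [ 452.6 -160.2] tx 0.14 ty -0.41
133.4 [ 457.5 -150.1] tx 0.20 ty -0.40
126.7 [ 463.8 -140.6] tx 0.25 ty -0.38
120.0 [ 471.3 -131.7] tx 0.30 ty -0.35
113.4 [ 480.1 -123.8] tx 0.35 ty -0.32
106.7 [ 490. -117.] tx 0.40 ty -0.27
100.0 [ 500.8 -111.5] tx 0.43 ty -0.22
93.4 [ 512.4 -107.5] tx 0.46 ty -0.16
86.7 [ 522.9 -104.9] tx 0.42 ty -0.10
80.0 [ 532.1 -103.2] tx 0.37 ty -0.07
73.4 [ 541.6 -102.6] tx 0.38 ty -0.03
66.7 [ 551.4 -102.9] tx 0.39 ty 0.01
```

Request:
step_arm --moves '[{"tx":0.47,"ty":-0.7,"tz":0,"ax":0,"ay":0,"az":0},{"tx":0.14,"ty":-0.41,"tz":0,"ax":0,"ay":0,"az":0},{"tx":0.2,"ty":-0.4,"tz":0,"ax":0,"ay":0,"az":0},{"tx":0.25,"ty":-0.38,"tz":0,"ax":0,"ay":0,"az":0},{"tx":0.3,"ty":-0.35,"tz":0,"ax":0,"ay":0,"az":0}]'

```text
clock: 3.85
eef_pos: [472.7, -131.4, 109.3]
tcp_rot: [3.141, -0.0, -0.0]
contact_force: [0.2, 0.6, 0.5]
opening: -0.002
grasp_force: 0.0
```

Request:
step_arm --moves '[{"tx":0.35,"ty":-0.32,"tz":0,"ax":0,"ay":0,"az":0},{"tx":0.4,"ty":-0.27,"tz":0,"ax":0,"ay":0,"az":0},{"tx":0.43,"ty":-0.22,"tz":0,"ax":0,"ay":0,"az":0},{"tx":0.46,"ty":-0.16,"tz":0,"ax":0,"ay":0,"az":0},{"tx":0.42,"ty":-0.1,"tz":0,"ax":0,"ay":0,"az":0}]'

```text
clock: 4.47
eef_pos: [524.6, -105.0, 109.0]
tcp_rot: [3.142, -0.0, -0.0]
contact_force: [0.7, 0.2, 0.2]
opening: -0.001
grasp_force: 0.0
```

Request:
step_arm --moves '[{"tx":0.37,"ty":-0.07,"tz":0,"ax":0,"ay":0,"az":0},{"tx":0.3,"ty":0,"tz":0,"ax":0,"ay":0,"az":0},{"tx":0,"ty":0,"tz":0,"ax":0,"ay":0,"az":0}]'

```text
clock: 4.85
eef_pos: [541.0, -103.6, 109.0]
tcp_rot: [3.142, -0.0, -0.0]
contact_force: [0.6, 0.2, -0.0]
opening: -0.005
grasp_force: 0.0
```

The wrist force never showed the expected 2.4 N or so. I'll check the lever in a picture.

```bash
python3 - <<'E'
from h import *
p,d=save("scene","s1");cv2.imwrite("pics/s1c.png",cv2.resize(cv2.imread("pics/s1.png")[180:400,180:450],None,fx=2.5,fy=2.5))
print(r.sense()["contact_force"])
E
```

```text
[ 0.12304345 -0.37008731 -1.02733378]
```

View pics/s1c.png

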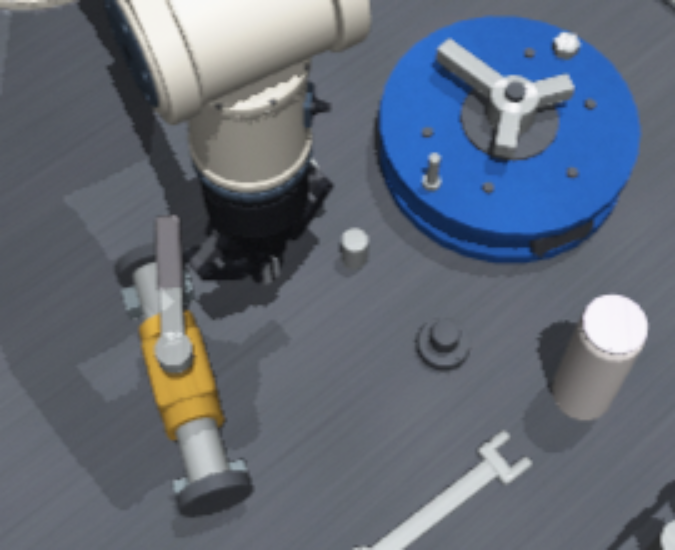

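The lever has not moved from its place at crop (170,260), and the fingers passed over it. I'll measure the real fingertip height.

```bash
python3 - <<'E'
from h import *
d=np.load("s1.npy");c=eyes.camera_info("scene");K=c["intrinsics"];T=c["cam_to_world"]
v,u=np.mgrid[:480,:640];P=np.stack([(u-K[0,2])/K[0,0]*d,-(v-K[1,2])/K[1,1]*d,-d],-1)@T[:3,:3].T+T[:3,3]
m=(abs(P[...,0]-541)<60)&(abs(P[...,1]+103)<70)&(P[...,2]>45)&(d>0)&(u>250)&(u<330)
Q=P[m];
for z in range(45,170,8):
    k=(Q[:,2]>=z)&(Q[:,2]<z+8)
    if k.any(): print(z,k.sum(),Q[k].min(0).round(),Q[k].max(0).round())
uv=np.argwhere(m&(P[...,2]<110));print(uv.min(0),uv.max(0))
w=np.linalg.inv(T)@[541,-103.6,84,1];print("tip proj",K[0,0]*w[0]/-w[2]+K[0,2],-K[1,1]*w[1]/-w[2]+K[1,2])
E
```

```text
45 8 [ 502. -160.   47.] [ 514. -155.   52.]
53 14 [ 502. -166.   53.] [ 525. -159.   60.]
61 51 [ 503. -173.   61.] [ 550. -162.   68.]
69 1 [ 524. -171.   70.] [ 524. -171.   70.]
85 4 [ 481. -162.   89.] [ 506. -144.   93.]
93 43 [ 483. -172.   93.] [ 520. -147.  101.]
101 14 [ 482. -166.  101.] [ 509. -146.  104.]
117 10 [ 546. -112.  119.] [552. -98. 125.]
125 20 [ 538. -116.  125.] [552. -89. 132.]
133 24 [ 544. -117.  133.] [553. -90. 141.]
141 18 [ 545. -117.  141.] [552. -97. 148.]
149 18 [ 547. -116.  150.] [553. -97. 157.]
157 23 [ 545. -133.  158.] [555. -80. 165.]
165 82 [ 532. -141.  165.] [555. -69. 173.]
[284 251] [323 263]
tip proj 286.3997026699817 295.8180789266561
```

The fingertips really stand near z≈119 with the TCP reading 109, about 35 mm higher than the nominal geometry. I'll lower in this free space and re-measure before relying on that.

Request:
step_arm --moves '[{"tx":0,"ty":0,"tz":0.7,"ax":0,"ay":0,"az":0},{"tx":0,"ty":0,"tz":0.7,"ax":0,"ay":0,"az":0},{"tx":0,"ty":0,"tz":0,"ax":0,"ay":0,"az":0}]'

```text
clock: 5.28
eef_pos: [538.7, -103.2, 71.9]
tcp_rot: [-3.141, 0.004, -0.0]
contact_force: [-0.1, 0.0, -0.2]
opening: 0.001
grasp_force: 0.0
```

```bash
python3 - <<'E'
from h import *
p,d=save("scene","s2");c=eyes.camera_info("scene");K=c["intrinsics"];T=c["cam_to_world"]
s=r.sense();print(s["eef_pos"],s["opening"],s["contact_force"],s["qpos"])
v,u=np.mgrid[:480,:640];P=np.stack([(u-K[0,2])/K[0,0]*d,-(v-K[1,2])/K[1,1]*d,-d],-1)@T[:3,:3].T+T[:3,3]
m=(abs(P[...,0]-541)<40)&(abs(P[...,1]+103)<35)&(P[...,2]>20)&(d>0)&(u>265)
Q=P[m]
for z in range(20,130,6):
    k=(Q[:,2]>=z)&(Q[:,2]<z+6)
    if k.any(): print(z,k.sum(),Q[k].min(0).round(),Q[k].max(0).round())
cv2.imwrite("pics/s2c.png",cv2.resize(cv2.imread("pics/s2.png")[200:340,210:360],None,fx=4,fy=4))
E
```

```text
[ 539.46624014 -103.32472075   72.83468069] -0.0003538069543399832 [ 0.85042817 -0.82845182  0.07853982] [-1.91976617e-01  4.31369600e-01  1.91334406e+00  1.34874645e-05
  7.99410434e-01  1.37921638e+00]
80 2 [ 546. -109.   83.] [549. -98.  84.]
86 10 [ 545. -113.   86.] [550. -93.  91.]
92 21 [ 539. -116.   92.] [550. -90.  98.]
98 14 [ 540. -116.   98.] [551. -89. 103.]
104 18 [ 544. -116.  104.] [550. -89. 110.]
110 6 [ 546. -114.  112.] [551. -99. 116.]
116 14 [ 544. -119.  116.] [551. -95. 121.]
122 22 [ 543. -133.  122.] [552. -79. 128.]
128 46 [ 538. -132.  128.] [552. -71. 134.]
```

View pics/s2c.png

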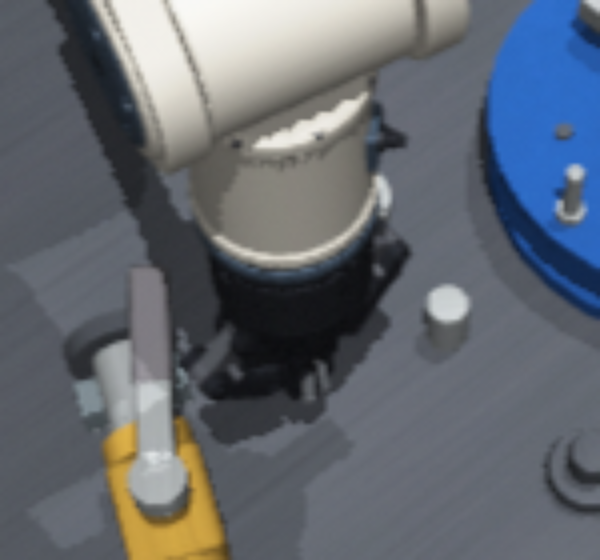

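The offset repeats: the tip is at about TCP z + 10. I'll go back over the lever and come down on its other side with TCP z≈74, which puts the tips at about 84.

Request:
step_arm --moves '[{"tx":0,"ty":0,"tz":-1,"ax":0,"ay":0,"az":0},{"tx":0,"ty":0,"tz":-1,"ax":0,"ay":0,"az":0},{"tx":-0.8,"ty":0.68,"tz":0,"ax":0,"ay":0,"az":0},{"tx":-0.8,"ty":0.68,"tz":0,"ax":0,"ay":0,"az":0},{"tx":-0.8,"ty":0.68,"tz":0,"ax":0,"ay":0,"az":0}]'

```text
clock: 5.95
eef_pos: [480.1, -155.0, 124.5]
tcp_rot: [3.141, -0.001, -0.0]
contact_force: [-0.5, -0.4, 0.1]
opening: 0.002
grasp_force: 0.0
```

Request:
step_arm --moves '[{"tx":-0.85,"ty":0.68,"tz":0,"ax":0,"ay":0,"az":0},{"tx":-0.85,"ty":0.68,"tz":0,"ax":0,"ay":0,"az":0},{"tx":0,"ty":0,"tz":1,"ax":0,"ay":0,"az":0},{"tx":0,"ty":0,"tz":1,"ax":0,"ay":0,"az":0},{"tx":0,"ty":0,"tz":0,"ax":0,"ay":0,"az":0}]'

```text
clock: 6.58
eef_pos: [436.9, -188.1, 73.2]
tcp_rot: [-3.14, 0.003, -0.0]
contact_force: [-0.5, -0.7, -1.1]
opening: -0.0
grasp_force: 0.0
```

```bash
python3 - <<'E'
from h import *
s=r.sense();p=s["eef_pos"];print(p,s["contact_force"])
path((540,-196),90,np.r_[np.linspace(146.7,66.7,13)],10.5,-1,p[:2])
E
```

```text
[ 436.88903421 -188.07691382   73.17830357] [-0.53656595 -0.6820829  -1.10741521]
146.7 [ 449.  -170.5] tx 0.49 ty -0.70
140.0 [ 452.6 -160.2] tx 0.14 ty -0.41
133.4 [ 457.5 -150.1] tx 0.20 ty -0.40
126.7 [ 463.8 -140.6] tx 0.25 ty -0.38
120.0 [ 471.3 -131.7] tx 0.30 ty -0.35
113.4 [ 480.1 -123.8] tx 0.35 ty -0.32
106.7 [ 490. -117.] tx 0.40 ty -0.27
100.0 [ 500.8 -111.5] tx 0.43 ty -0.22
93.4 [ 512.4 -107.5] tx 0.46 ty -0.16
86.7 [ 522.9 -104.9] tx 0.42 ty -0.10
80.0 [ 532.1 -103.2] tx 0.37 ty -0.07
73.4 [ 541.6 -102.6] tx 0.38 ty -0.03
66.7 [ 551.4 -102.9] tx 0.39 ty 0.01
```

Request:
step_arm --moves '[{"tx":0.49,"ty":-0.7,"tz":0,"ax":0,"ay":0,"az":0},{"tx":0.14,"ty":-0.41,"tz":0,"ax":0,"ay":0,"az":0},{"tx":0.2,"ty":-0.4,"tz":0,"ax":0,"ay":0,"az":0}]'

```text
clock: 6.95
eef_pos: [459.3, -150.6, 74.9]
tcp_rot: [3.141, -0.001, 0.0]
contact_force: [-1.0, -2.9, 0.1]
opening: -0.004
grasp_force: 1.2
```

Request:
step_arm --moves '[{"tx":0.25,"ty":-0.38,"tz":0,"ax":0,"ay":0,"az":0},{"tx":0.3,"ty":-0.35,"tz":0,"ax":0,"ay":0,"az":0},{"tx":0.35,"ty":-0.32,"tz":0,"ax":0,"ay":0,"az":0},{"tx":0.4,"ty":-0.27,"tz":0,"ax":0,"ay":0,"az":0}]'

```text
clock: 7.45
eef_pos: [491.5, -117.1, 73.9]
tcp_rot: [-3.141, 0.001, -0.0]
contact_force: [-2.5, -3.3, -0.4]
opening: -0.005
grasp_force: 1.3
```

Contact now, at the expected 3 N or so. Continuing to the stop.

Request:
step_arm --moves '[{"tx":0.43,"ty":-0.22,"tz":0,"ax":0,"ay":0,"az":0},{"tx":0.46,"ty":-0.16,"tz":0,"ax":0,"ay":0,"az":0},{"tx":0.42,"ty":-0.1,"tz":0,"ax":0,"ay":0,"az":0},{"tx":0.37,"ty":-0.07,"tz":0,"ax":0,"ay":0,"az":0}]'

```text
clock: 7.95
eef_pos: [533.7, -103.8, 74.0]
tcp_rot: [-3.141, 0.0, -0.0]
contact_force: [-2.7, -1.3, 0.3]
opening: -0.002
grasp_force: 1.3
```

Request:
step_arm --moves '[{"tx":0.3,"ty":-0.03,"tz":0,"ax":0,"ay":0,"az":0},{"tx":0.1,"ty":0,"tz":0,"ax":0,"ay":0,"az":0},{"tx":0,"ty":0,"tz":0,"ax":0,"ay":0,"az":0}]'

```text
clock: 8.32
eef_pos: [543.7, -103.2, 74.1]
tcp_rot: [-3.142, -0.001, -0.0]
contact_force: [-0.8, 0.9, -0.7]
opening: -0.002
grasp_force: 0.1
```

Not at the stop yet. I'll go on in small steps until the force rises.

Request:
step_arm --moves '[{"tx":0.12,"ty":0,"tz":0,"ax":0,"ay":0,"az":0},{"tx":0.12,"ty":0,"tz":0,"ax":0,"ay":0,"az":0},{"tx":0.08,"ty":0,"tz":0,"ax":0,"ay":0,"az":0}]'

```text
clock: 8.7
eef_pos: [551.3, -103.3, 74.1]
tcp_rot: [-3.142, 0.0, -0.0]
contact_force: [-2.1, -0.3, 0.6]
opening: -0.003
grasp_force: 1.1
```

```bash
python3 - <<'E'
from h import *
print(r.sense()["contact_force"],r.sense()["eef_pos"])
p,d=save("scene","s3");c=eyes.camera_info("scene");K=c["intrinsics"];T=c["cam_to_world"]
cv2.imwrite("pics/s3c.png",cv2.resize(cv2.imread("pics/s3.png")[200:340,210:360],None,fx=4,fy=4))
v,u=np.mgrid[:480,:640];P=np.stack([(u-K[0,2])/K[0,0]*d,-(v-K[1,2])/K[1,1]*d,-d],-1)@T[:3,:3].T+T[:3,3]
x,y=P[...,0]-540,P[...,1]+196;t=np.radians(68.7)
a=x*np.cos(t)+y*np.sin(t);b=-x*np.sin(t)+y*np.cos(t)
m=(d>0)&(abs(P[...,2]-99)<5)&(a>25)&(a<125)&(abs(b)<45);L=P[m]
vx,vy,_,_=cv2.fitLine(L[:,:2].astype(np.float32),cv2.DIST_HUBER,0,.01,.01).ravel();print(len(L),np.degrees(np.arctan2(vy,vx)),a[m].max(),b[m].min(),b[m].max())
E
```

```text
[-2.14802046 -0.26994201  0.60631733] [ 551.30017849 -103.27593414   74.0808699 ]
478 69.26648 121.22539623765476 -10.079392123045096 22.339392471406757
```

View pics/s3c.png

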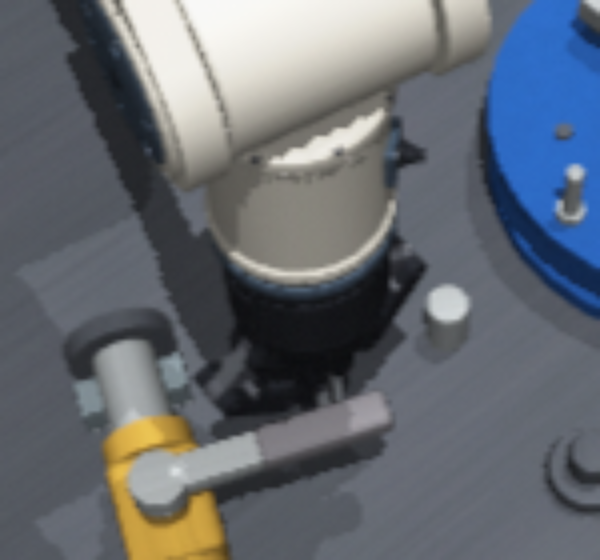

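The lever now stands across the pipe, from crop (160,485) to the tip at (385,410), close to 69°. I'll press on until the stop is felt.

Request:
step_arm --moves '[{"tx":0.1,"ty":0,"tz":0,"ax":0,"ay":0,"az":0},{"tx":0.1,"ty":0,"tz":0,"ax":0,"ay":0,"az":0},{"tx":0,"ty":0,"tz":0,"ax":0,"ay":0,"az":0}]'

```text
clock: 9.12
eef_pos: [552.9, -102.9, 73.5]
tcp_rot: [-3.141, 0.007, -0.0]
contact_force: [-12.9, -1.1, 7.3]
opening: -0.002
grasp_force: 6.1
```

The stop is felt at 13 N, so the feed is shut. Backing off, rising and going over to the spider, to the clockwise side of its long arm.

Request:
step_arm --moves '[{"tx":-0.5,"ty":0,"tz":0,"ax":0,"ay":0,"az":0},{"tx":-0.5,"ty":0,"tz":0,"ax":0,"ay":0,"az":0},{"tx":0,"ty":0,"tz":-1,"ax":0,"ay":0,"az":0},{"tx":0,"ty":0,"tz":-1,"ax":0,"ay":0,"az":0},{"tx":-0.2,"ty":-1,"tz":-0.6,"ax":0,"ay":0,"az":0}]'

```text
clock: 9.75
eef_pos: [527.2, -79.0, 140.6]
tcp_rot: [3.141, -0.003, -0.002]
contact_force: [0.8, 0.5, -0.2]
opening: -0.001
grasp_force: 0.0
```

Request:
step_arm --moves '[{"tx":-0.2,"ty":-1,"tz":0,"ax":0,"ay":0,"az":0},{"tx":-0.2,"ty":-1,"tz":0,"ax":0,"ay":0,"az":0},{"tx":-0.2,"ty":-1,"tz":0,"ax":0,"ay":0,"az":0},{"tx":-0.2,"ty":-1,"tz":0,"ax":0,"ay":0,"az":0},{"tx":-0.2,"ty":-1,"tz":0,"ax":0,"ay":0,"az":0}]'

```text
clock: 10.38
eef_pos: [501.1, 47.6, 139.3]
tcp_rot: [-3.141, -0.001, -0.0]
contact_force: [0.3, -0.1, -0.0]
opening: -0.002
grasp_force: 0.0
```

Request:
step_arm --moves '[{"tx":-0.2,"ty":-1,"tz":0,"ax":0,"ay":0,"az":0},{"tx":-0.2,"ty":-1,"tz":0,"ax":0,"ay":0,"az":0},{"tx":-0.2,"ty":-1,"tz":0,"ax":0,"ay":0,"az":0},{"tx":-0.2,"ty":-1,"tz":0,"ax":0,"ay":0,"az":0},{"tx":-0.2,"ty":-1,"tz":0,"ax":0,"ay":0,"az":0}]'

```text
clock: 11.0
eef_pos: [476.1, 172.6, 139.3]
tcp_rot: [-3.141, -0.001, -0.0]
contact_force: [0.4, 0.9, 0.2]
opening: -0.0
grasp_force: 0.0
```

Request:
step_arm --moves '[{"tx":0,"ty":-1,"tz":0,"ax":0,"ay":0,"az":0},{"tx":0,"ty":-0.4,"tz":0,"ax":0,"ay":0,"az":0},{"tx":0,"ty":0,"tz":0,"ax":0,"ay":0,"az":0}]'

```text
clock: 11.38
eef_pos: [476.3, 206.9, 139.1]
tcp_rot: [-3.141, -0.0, 0.001]
contact_force: [-0.1, -0.4, -0.5]
opening: -0.003
grasp_force: 0.0
```

```bash
python3 - <<'E'
from h import *
s=r.sense();print(s["eef_pos"],s["contact_force"])
p,d=save("scene","s4");c=eyes.camera_info("scene");K=c["intrinsics"];T=c["cam_to_world"]
v,u=np.mgrid[:480,:640];P=np.stack([(u-K[0,2])/K[0,0]*d,-(v-K[1,2])/K[1,1]*d,-d],-1)@T[:3,:3].T+T[:3,3]
x,y=P[...,0]-540,P[...,1]+196;t=np.radians(68.7)
a=x*np.cos(t)+y*np.sin(t);b=-x*np.sin(t)+y*np.cos(t)
m=(d>0)&(abs(P[...,2]-99)<5)&(a>25)&(a<125)&(abs(b)<45);L=P[m]
vx,vy,_,_=cv2.fitLine(L[:,:2].astype(np.float32),cv2.DIST_HUBER,0,.01,.01).ravel();print(len(L),np.degrees(np.arctan2(vy,vx)))
E
```

```text
[476.30310719 206.94616677 139.13469921] [-0.08204946 -0.40693356 -0.50391237]
469 68.42119
```

The lever measures 68.4° against 68.7° expected, so it is shut. Descending beside the long arm.

Request:
step_arm --moves '[{"tx":0,"ty":0,"tz":0.9,"ax":0,"ay":0,"az":0},{"tx":0,"ty":0,"tz":0.9,"ax":0,"ay":0,"az":0},{"tx":0,"ty":0,"tz":0.7,"ax":0,"ay":0,"az":0},{"tx":0,"ty":0,"tz":0,"ax":0,"ay":0,"az":0}]'

```text
clock: 11.92
eef_pos: [475.4, 205.5, 75.5]
tcp_rot: [3.14, 0.002, -0.001]
contact_force: [0.3, -0.0, -0.6]
opening: 0.001
grasp_force: 0.0
```

```bash
python3 - <<'E'
from h import *
s=r.sense();p=s["eef_pos"];print(p,s["contact_force"])
path((539.1,178.9),65,np.r_[-172,np.linspace(-165,-87,10)],9,1,p[:2])
E
```

```text
[475.40535458 205.48009262  75.53794979] [ 0.27050156 -0.00432772 -0.55407126]
-172.0 [471.3 194.5] tx -0.17 ty 0.44
-165.0 [469.6 187. ] tx -0.07 ty 0.30
-156.3 [468.9 177.3] tx -0.03 ty 0.39
-147.7 [469.7 167.1] tx 0.03 ty 0.41
-139.0 [472.2 156.8] tx 0.10 ty 0.41
-130.3 [476.6 146.7] tx 0.18 ty 0.40
-121.7 [482.9 137.2] tx 0.25 ty 0.38
-113.0 [490.9 128.8] tx 0.32 ty 0.34
-104.3 [500.5 121.7] tx 0.38 ty 0.28
-95.7 [511.4 116.3] tx 0.44 ty 0.21
-87.0 [521.8 112.9] tx 0.42 ty 0.14
```

Request:
step_arm --moves '[{"tx":-0.17,"ty":0.44,"tz":0,"ax":0,"ay":0,"az":0},{"tx":-0.07,"ty":0.3,"tz":0,"ax":0,"ay":0,"az":0},{"tx":-0.03,"ty":0.39,"tz":0,"ax":0,"ay":0,"az":0},{"tx":0.03,"ty":0.41,"tz":0,"ax":0,"ay":0,"az":0}]'

```text
clock: 12.42
eef_pos: [470.6, 167.9, 77.1]
tcp_rot: [-3.141, -0.001, -0.0]
contact_force: [0.9, 4.1, 0.8]
opening: -0.002
grasp_force: 1.7
```

Request:
step_arm --moves '[{"tx":0.1,"ty":0.41,"tz":0,"ax":0,"ay":0,"az":0},{"tx":0.18,"ty":0.4,"tz":0,"ax":0,"ay":0,"az":0},{"tx":0.25,"ty":0.38,"tz":0,"ax":0,"ay":0,"az":0}]'

```text
clock: 12.8
eef_pos: [483.4, 137.7, 76.4]
tcp_rot: [3.141, 0.001, -0.0]
contact_force: [-1.0, 3.9, -0.3]
opening: 0.003
grasp_force: 1.6
```

Request:
step_arm --moves '[{"tx":0.32,"ty":0.34,"tz":0,"ax":0,"ay":0,"az":0},{"tx":0.38,"ty":0.28,"tz":0,"ax":0,"ay":0,"az":0},{"tx":0.44,"ty":0.21,"tz":0,"ax":0,"ay":0,"az":0},{"tx":0,"ty":0,"tz":0,"ax":0,"ay":0,"az":0}]'

```text
clock: 13.3
eef_pos: [513.1, 117.1, 76.5]
tcp_rot: [3.141, -0.001, -0.001]
contact_force: [-0.6, -0.2, -0.5]
opening: 0.003
grasp_force: 0.0
```

```bash
cat >> h.py <<'E'
def spider(f,guess):
    p,d=save("scene",f);c=eyes.camera_info("scene");K=c["intrinsics"];T=c["cam_to_world"]
    v,u=np.mgrid[:480,:640];P=np.stack([(u-K[0,2])/K[0,0]*d,-(v-K[1,2])/K[1,1]*d,-d],-1)@T[:3,:3].T+T[:3,3]
    x,y=P[...,0]-539.5,P[...,1]-178.7;rr=np.hypot(x,y);A=np.degrees(np.arctan2(y,x))
    g=p.min(-1)>110
    for off in(0,120,-120):
        t=(A-guess-off+180)%360-180
        m=(d>0)&g&(abs(P[...,2]-102)<3.5)&(rr>25)&(rr<(84 if off==0 else 54))&(abs(t)<25)
        if m.sum()>20: print("arm",off,m.sum(),"est long-arm angle",guess+np.degrees(np.arctan2(np.sum(rr[m]*np.sin(np.radians(t[m]))),np.sum(rr[m]*np.cos(np.radians(t[m]))))),"rmax",rr[m].max())
    m=(d>0)&(rr>92)&(rr<112)&(P[...,2]>95)&(P[...,2]<112)&(abs(A+87)<12);print("pin",m.sum(),P[m].mean(0),np.median(A[m]))
    cv2.imwrite(f"pics/{f}c.png",cv2.resize(cv2.imread(f"pics/{f}.png")[170:300,310:460],None,fx=4,fy=4))
E
python3 - <<'E'
from h import *
s=r.sense();print(s["eef_pos"],s["contact_force"])
spider("s5",-95)
E
```

```text
[513.09036761 117.09012844  76.48577802] [-0.61469546 -0.24498864 -0.49800295]
arm 0 180 est long-arm angle -94.75501678977494 rmax 83.59020520623992
arm 120 88 est long-arm angle -93.33137464132255 rmax 53.65530907262106
arm -120 68 est long-arm angle -97.77945125739318 rmax 53.57871761302248
pin 26 [545.23919117  78.33351625 104.72370794] -86.54236246820042
```

View pics/s5c.png

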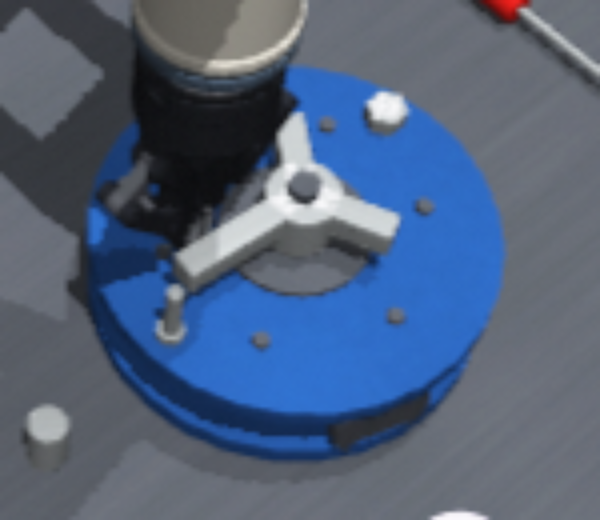

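The long arm's end at crop (190,275) is still about 8° short of the pin at (175,300). Advancing that much.

Request:
step_arm --moves '[{"tx":0.14,"ty":0.05,"tz":0,"ax":0,"ay":0,"az":0},{"tx":0.13,"ty":0.04,"tz":0,"ax":0,"ay":0,"az":0},{"tx":0.1,"ty":0.03,"tz":0,"ax":0,"ay":0,"az":0},{"tx":0,"ty":0,"tz":0,"ax":0,"ay":0,"az":0}]'

```text
clock: 13.85
eef_pos: [521.3, 114.8, 76.6]
tcp_rot: [3.142, 0.0, -0.0]
contact_force: [-1.7, 2.5, 0.0]
opening: -0.002
grasp_force: 1.1
```

```bash
python3 - <<'E'
from h import *
s=r.sense();print(s["eef_pos"],s["contact_force"])
spider("s6",-87)
E
```

```text
[521.31175276 114.81068331  76.55481371] [-1.68728444e+00  2.54713313e+00  1.78647800e-03]
arm 0 175 est long-arm angle -88.19940520372641 rmax 82.95162924961456
arm 120 90 est long-arm angle -87.11354639931879 rmax 53.581234882417576
arm -120 28 est long-arm angle -96.26909892463685 rmax 42.105145426772665
pin 26 [545.34159191  78.21188752 104.97763013] -86.43814429357363
```

Within about 1.5°. Backing away, rising, and checking with both cameras.

Request:
step_arm --moves '[{"tx":-0.5,"ty":0,"tz":0,"ax":0,"ay":0,"az":0},{"tx":-0.6,"ty":0,"tz":0,"ax":0,"ay":0,"az":0},{"tx":0,"ty":0,"tz":-1,"ax":0,"ay":0,"az":0},{"tx":0,"ty":0,"tz":-1,"ax":0,"ay":0,"az":0},{"tx":0,"ty":0,"tz":-1,"ax":0,"ay":0,"az":0}]'

```text
clock: 14.52
eef_pos: [492.8, 114.6, 152.4]
tcp_rot: [3.141, -0.0, -0.0]
contact_force: [0.6, -0.4, -0.1]
opening: 0.001
grasp_force: 0.0
```

Request:
step_arm --moves '[{"tx":-1,"ty":0.8,"tz":0,"ax":0,"ay":0,"az":0},{"tx":-1,"ty":0.8,"tz":0,"ax":0,"ay":0,"az":0},{"tx":-1,"ty":0.8,"tz":0,"ax":0,"ay":0,"az":0},{"tx":-1,"ty":0.8,"tz":0,"ax":0,"ay":0,"az":0},{"tx":-1,"ty":0.8,"tz":0,"ax":0,"ay":0,"az":0}]'

```text
clock: 15.15
eef_pos: [367.0, 14.3, 151.5]
tcp_rot: [3.141, -0.0, 0.0]
contact_force: [0.3, -0.6, 0.1]
opening: -0.002
grasp_force: 0.0
```

```bash
sed -i 's/def spider(f,guess):/def spider(f,guess,cam="scene"):/; s/save("scene",f);c=eyes.camera_info("scene")/save(cam,f);c=eyes.camera_info(cam)/' h.py; python3 - <<'E'
from h import *
s=r.sense();print(s["eef_pos"],s["contact_force"],s["clock"])
spider("s7",-87);spider("t7",-87,"top")
cv2.imwrite("pics/t7c.png",cv2.resize(cv2.imread("pics/t7.png")[150:280,200:460],None,fx=3,fy=3))
E
```

```text
[367.02636034  14.31851932 151.49531216] [ 0.28432055 -0.63235073  0.05557698] 15.15
arm 0 179 est long-arm angle -88.09876288567595 rmax 82.96912014405375
arm 120 87 est long-arm angle -87.47507819888094 rmax 53.51028291227544
arm -120 84 est long-arm angle -90.24197110375306 rmax 53.78679647563513
pin 25 [545.34679744  77.98999777 105.58132713] -86.66130470141022
arm 0 148 est long-arm angle -89.72284686612568 rmax 82.63873780524692
arm 120 76 est long-arm angle -88.32625079195478 rmax 53.992894913553826
arm -120 71 est long-arm angle -88.36693729877852 rmax 53.680668213850424
pin 18 [543.4584031   76.77137053 106.18943093] -88.09781722905046
```

View pics/t7c.png

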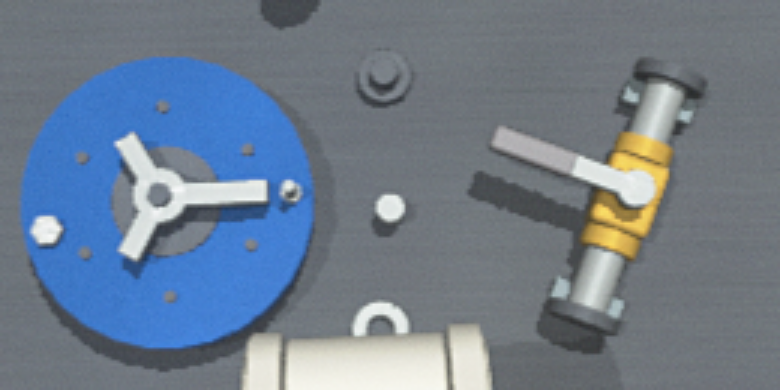

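The long arm, from crop (160,193) to (266,190), points at the pin at (289,190) to within about 1.5° (roughly 3 mm). The lever is square across the pipe and the robot is clear of everything.

```bash
python3 -c "
from rig import workorder;print(workorder.sign_off())"
```

```text
the job is handed in; nothing more can be done
None
```

The job is handed in, with no verdict shown: the feed valve is shut at its stop, and the spider's long arm then points at the timing pin to within about 3 mm by both cameras (limit 9 mm), with the robot clear; the first lever pass went over it without contact because the fingertips sat about 35 mm higher than the text says, so I redid it lower.

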